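Switch on the one channel left off, using a screwdriver as stylus

TASK

One of the five rocker switches on the leaning switch box is still off: its upper half stands out while the other four have their upper half pressed in. Pick up the blue screwdriver, push the upper half of that rocker fully in with its tip so that all five match, then lay the screwdriver flat on the bench again and let go. Keep the gripper itself off the switch box and its rockers, leave the other four switches as they are, and do not shift the multimeter or the marker.

Things in the scene. Friction and masses are not known exactly. Their poses are not given: they have to be found in the camera images.
- bank: Grey switch box on a dark foot plate (110 x 206 mm), fixed. Origin: centre of its underside; x points level into the panel, y along the row, z up. The panel leans back 20 degrees. Five white rockers stand in a level row, 36 mm apart, at y = -72 to 72 mm, pivots at x = -22, z = 74 mm. Steel ribs 9 mm high between them, 32 mm clear.
- screwdriver: Screwdriver with a blue hexagonal handle, 194 mm long, about 60 g, lying on the bench. Origin: under its middle, on the bench; its y axis runs from the tip to the handle end, z up. Handle 27 mm wide and 23 mm high, from y = +15 to +97 mm; shaft 5 mm thick. Its axis is 12 mm above the bench.
- screwdriver_tip (a point): End of the screwdriver's shaft, the end that pushes (92 mm from the origin towards -y, on the axis).
- screwdriver_handle (a point): Point on the axis inside the handle, 32 mm from the origin towards +y: a good place to grip, across the handle.
- multimeter: Yellow and black multimeter, 140 x 68 x 42 mm, a bystander. Origin: centre of its underside.
- marker: Black marker pen, 140 mm long, 14 mm thick, a bystander. Origin: under its middle.
- rocker_a (a joint): White rocker (26 x 58 mm, two flat halves in a shallow V, hinged across its middle; letters do not tell the place in the row). 0 rad = off: top edge stands 20 mm out of the panel; 0.5 = on: upper half pressed in, parallel to the panel, lower half proud. No spring: stays where left; about 2.5 N at mid-half moves it; hard stops at both ends.
- rocker_a_upper (a point): Point on the face of the upper half of rocker a, 19 mm up from its pivot, mid-width: where to push. It moves with the rocker: at 0 it is 92 mm above the bench and 31 mm in front of the bank's origin (bank x = -31 mm); fully on, 94 mm above the bench at bank x = -21 mm.
- rocker_b (a joint): White rocker (26 x 58 mm, two flat halves in a shallow V, hinged across its middle; letters do not tell the place in the row). 0 rad = off: top edge stands 20 mm out of the panel; 0.5 = on: upper half pressed in, parallel to the panel, lower half proud. No spring: stays where left; about 2.5 N at mid-half moves it; hard stops at both ends.
- rocker_b_upper (a point): Point on the face of the upper half of rocker b, 19 mm up from its pivot, mid-width: where to push. It moves with the rocker: at 0 it is 92 mm above the bench and 31 mm in front of the bank's origin (bank x = -31 mm); fully on, 94 mm above the bench at bank x = -21 mm.
- rocker_c (a joint): White rocker (26 x 58 mm, two flat halves in a shallow V, hinged across its middle; letters do not tell the place in the row). 0 rad = off: top edge stands 20 mm out of the panel; 0.5 = on: upper half pressed in, parallel to the panel, lower half proud. No spring: stays where left; about 2.5 N at mid-half moves it; hard stops at both ends.
- rocker_c_upper (a point): Point on the face of the upper half of rocker c, 19 mm up from its pivot, mid-width: where to push. It moves with the rocker: at 0 it is 92 mm above the bench and 31 mm in front of the bank's origin (bank x = -31 mm); fully on, 94 mm above the bench at bank x = -21 mm.
- rocker_d (a joint): White rocker (26 x 58 mm, two flat halves in a shallow V, hinged across its middle; letters do not tell the place in the row). 0 rad = off: top edge stands 20 mm out of the panel; 0.5 = on: upper half pressed in, parallel to the panel, lower half proud. No spring: stays where left; about 2.5 N at mid-half moves it; hard stops at both ends.
- rocker_d_upper (a point): Point on the face of the upper half of rocker d, 19 mm up from its pivot, mid-width: where to push. It moves with the rocker: at 0 it is 92 mm above the bench and 31 mm in front of the bank's origin (bank x = -31 mm); fully on, 94 mm above the bench at bank x = -21 mm.
- rocker_e (a joint): White rocker (26 x 58 mm, two flat halves in a shallow V, hinged across its middle; letters do not tell the place in the row). 0 rad = off: top edge stands 20 mm out of the panel; 0.5 = on: upper half pressed in, parallel to the panel, lower half proud. No spring: stays where left; about 2.5 N at mid-half moves it; hard stops at both ends.
- rocker_e_upper (a point): Point on the face of the upper half of rocker e, 19 mm up from its pivot, mid-width: where to push. It moves with the rocker: at 0 it is 92 mm above the bench and 31 mm in front of the bank's origin (bank x = -31 mm); fully on, 94 mm above the bench at bank x = -21 mm.

How it is judged:
By the outcome, as a careful person would: the job done as asked, in the order asked, and still so for the second after the job is handed in, with the robot touching nothing.
It also fails if it takes over 67 s, if anything falls off the work surface, if the arm or the gripper's body presses on something with over 40 N, if the wrist force passes 120 N, or if a joint passes its speed limit or range.

ROBOT

A 6-joint arm with a two-finger parallel gripper is mounted at the origin on a cart in front of the work surface, level with it; the furniture and walls round the work are solid. World frame = base frame: x ahead of the robot, y to its left, z up, the work surface at z = 0. Lengths are in m, angles in rad, forces in N, time in s.
With the tool pointing down it reaches from about 0.275 to 0.975 m from the base axis. Payload 8.4 kg.
Tool frame: the origin (TCP) lies at the centre of the arm's flange, where the gripper is bolted on; the fingertips stand 190 mm ahead of it and the grasp point (between the pads) lies 171 mm ahead of it; z points along the fingers, y is the line along which they close (so a half turn about z gives the same grasp; the last joint's range is limited). The gripper opens to 92 mm and grips with 3 to 60 N. Pads are 20 mm wide; open, the fingers measure 128 mm over their backs; the gripper's body (75 mm by 189 mm) begins 69 mm behind the grasp point.
Start: joints at [1.274, 0.353, 1.633, -0, 1.155, -0.002], TCP at [0.182, 0.598, 0.405] pointing down, gripper open.
Joint ranges: [-2.63, 2.63], [-0.92, 2.1], [0.06, 2.66], [-1.3, 4.44], [0, 2.69], [-3.02, 3.02]. Speed limits (rad/s): [2.22, 2.22, 2.79, 3.14, 3.14, 3.14].

INTERFACE

Orientations are given as a unit quaternion [x, y, z, w].
In Python, from workcell import r gives the robot as it stands.
- The arm moves only by the tool send_rows, never from a script. Its argument "motion" is a list of rows, each a list of 2 entries, a list of its own where there are three numbers: the shift along the tool's x, y, z in mm, then the turn, a rotation vector about the tool's x, y, z in degrees. A call has 1 to 12 rows; each row is the pose to reach, as a shift and turn from the pose commanded when the call began, along the tool's axes at that moment; what a row does not reach only later rows make up. A row lasts 1/12 s, in which the tool goes at most 41.7 mm and 7.16 degrees, less where a joint would pass 70% of its speed; a pose out of reach is approached as far as the arm can. A call with a gripper value outside its range is refused whole. "claw" is the opening, from 0 (shut) to 1 (fully open), set as the call begins (left out, the last holds). The fingers move at their own pace and stop on an object; "newtons" is the grip in N (left out, the last holds). Time passes only in rows, so rows that repeat a pose let the fingers close. It gives the time, the measured TCP pose, the force, the opening and the grip force at its end, in the units of the state.
- r.get_state(): the state, without advancing time (a new reading comes with each control period).
- r.get_image(name): name is "scene" or "side" or "wrist"; returns a dict with "pixels" (480x640x3 uint8, red, green, blue), "depth" (480x640 float32, m along the optical axis (not along the pixel's ray), 0 where there is no reading), "camera_matrix" (3x3 intrinsics, pixels), "k1" (the pictures are not rectified: a ray, as slopes to the right and down, at radius r is drawn at 1 + k1 r^2 times it, then the intrinsics apply), "origin" and "rotation" of the camera in the world. Camera axes: x right, y down, z forward; pixel columns grow to the right and rows downward; lengths in m; the calibration is good to about 2 mm. A picture is of the moment at which its call begins.
- r.job_done(): hands the job in; it is judged then, once.
The state is a dict: "time_s": time; "joint_positions": joint angles; "qd": joint speeds; "tau": joint torques, N m; "ee_pos": TCP position; "ee_rot": TCP orientation; "force": force on the tool from outside, world axes, zero at the start; "torque": the same for the moment, N m; "finger_gap": opening from 0.0 (shut) to 1.0 (fully open); "finger_force": force on a finger pad.
Only numpy, scipy, OpenCV 4.12 (cv2) and the standard library are available. Lean on these libraries where they do the work, as an engineer would, in place of code of your own. Each camera call takes 0.05 s, during which the arm holds its last target. There are 200 camera calls.

## Working session

There is one attempt and no reset: what is moved stays moved. The work goes in short steps, Python scripts to look and compute and a tool call to move; the robot and the scene stay as the last step left them, time stands still between calls to the robot, and variables do not carry over. Pictures are saved under pics/ and viewed, at most 10 in all, crops included, and the job is handed in when it is done.

Besides the shell and the picture viewer there is one more tool, called after "Call:" as name(argument=value, ...) on one line, values as JSON. send_rows: Moves the arm, as the interface text tells. Its arguments: {"type":"object","properties":{"motion":{"type":"array","items":{"type":"array"}},"claw":{"type":"number"},"newtons":{"type":"number"}},"required":["motion"]}

```bash
mkdir -p pics; cat > h.py <<'E'
import numpy as np, cv2
from workcell import r
def grab(n,save=None):
    im=r.get_image(n)
    if save: cv2.imwrite('pics/'+save,im['pixels'][:,:,::-1])
    return im
def pts(im,uv):
    "world points from pixel (u,v) + depth"
    K=np.array(im['camera_matrix']);uv=np.asarray(uv)
    z=im['depth'][uv[:,1].astype(int),uv[:,0].astype(int)]
    return np.array(im['origin'])+(rays(im,uv)*z[:,None])@np.array(im['rotation']).T
def rays(im,uv):
    K=np.array(im['camera_matrix']);k=float(im['k1'])
    d=(np.asarray(uv,float)-K[:2,2])/[K[0,0],K[1,1]]; s=d.copy()
    for _ in range(10): s=d/(1+k*(s**2).sum(1,keepdims=True))
    return np.c_[s,np.ones(len(s))]
def plane(im,uv,h):
    d=rays(im,uv)@np.array(im['rotation']).T;o=np.array(im['origin'])
    return o+d*((h-o[2])/d[:,2])[:,None]
E
python3 - <<'E'
from h import *
for n in ['scene','side','wrist']:
    im=grab(n,n+'0.png'); print(n,im['origin'],im['k1'],(im['depth']>0).mean())
print(r.get_state())
E
```

```text
scene [-0.06754038 -0.86504566  0.8078079 ] -0.1053326468142885 0.9933561197916667
side [ 0.43498873 -0.88552587  0.78822332] -0.03907689387042586 0.9721809895833333
wrist [0.11405113 0.61971724 0.38518057] -0.010216866609866477 0.9960677083333334
{'time_s': 0.15, 'joint_positions': array([ 1.27358503e+00,  3.53473074e-01,  1.63396081e+00,  7.22449649e-07,
        1.15519405e+00, -2.39765012e-03]), 'qd': array([-0.00068349, -0.00157057, -0.00170988,  0.00219892, -0.0025929 ,
        0.00115035]), 'tau': array([ 3.97068816e-04, -5.94209468e+01, -3.34466994e+01,  6.98440033e-02,
        2.04495684e-02, -8.73051545e-05]), 'ee_pos': array([0.18154668, 0.59786336, 0.4041471 ]), 'ee_rot': array([ 1.46873699e-01,  9.89155119e-01, -5.11796494e-04, -7.75822633e-05]), 'force': array([-0.38633515, -0.74986028,  0.22414399]), 'torque': array([-0.00471229, -0.04379713,  0.0551362 ]), 'finger_force': 0.0, 'finger_gap': 0.999466644468415}
```

View pics/scene0.png

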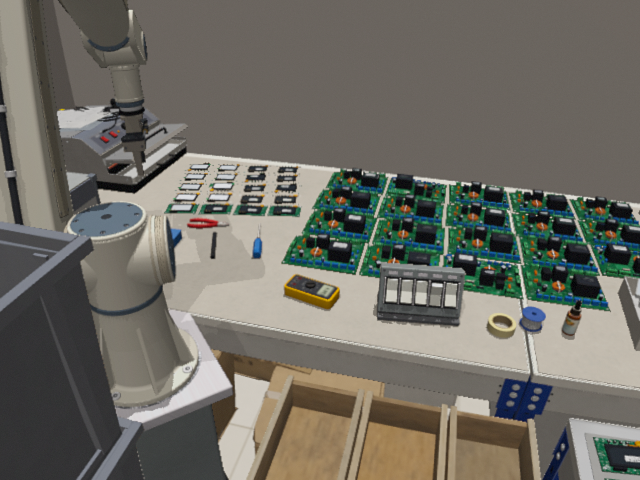

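View pics/side0.png

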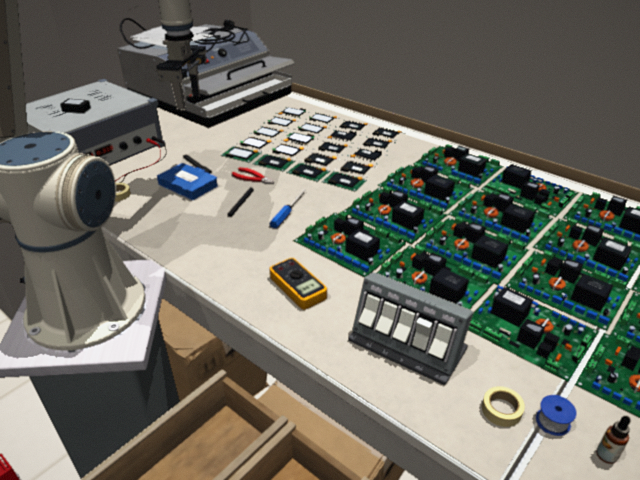

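```bash
python3 - <<'E'
from h import *
im=grab('side'); P=im['pixels']
a=cv2.resize(P[260:390,335:485],None,fx=4,fy=4,interpolation=cv2.INTER_CUBIC)
b=cv2.resize(P[180:235,255:320],None,fx=3,fy=3,interpolation=cv2.INTER_CUBIC)
c=np.zeros((a.shape[0],800,3),np.uint8);c[:,:600]=a;c[:b.shape[0],600:600+b.shape[1]]=b
cv2.imwrite('pics/crop1.png',c[:,:,::-1])
for n in ['scene','side']:
    im=grab(n);P=im['pixels'];hsv=cv2.cvtColor(P,cv2.COLOR_RGB2HSV)
    box=(250,225,270,262) if n=='scene' else (265,190,310,230)
    m=cv2.inRange(hsv,(95,120,60),(125,255,255));k=np.zeros_like(m);k[box[1]:box[3],box[0]:box[2]]=1;m=m*k
    v,u=np.nonzero(m);q=plane(im,np.c_[u,v],0.014)
    c=q.mean(0);w=np.linalg.svd(q[:,:2]-c[:2])[2][0];t=(q[:,:2]-c[:2])@w
    print(n,'handle',len(u),c,w,t.min(),t.max(),'depthmean',pts(im,np.c_[u,v]).mean(0))
    # white rockers
    box=(375,265,465,325) if n=='scene' else (345,270,475,385)
    m=cv2.inRange(hsv,(0,0,150),(180,60,255));k=np.zeros_like(m);k[box[1]:box[3],box[0]:box[2]]=1;m=m*k
    N,l,s,ce=cv2.connectedComponentsWithStats(m)
    for i in range(1,N):
        if s[i,4]>40:
            v,u=np.nonzero(l==i);q=pts(im,np.c_[u,v]);print(s[i],q.mean(0).round(3),q.min(0).round(3),q.max(0).round(3))
E
```

```text
Traceback (most recent call last):
  File "h.py", line 18, in plane
    d=rays(im,uv)@np.array(im['rotation']).T;o=np.array(im['origin'])
      ~~~~~~~~~~~^~~~~~~~~~~~~~~~~~~~~~~~~~~
ValueError: matmul: Input operand 1 has a mismatch in its core dimension 0, with gufunc signature (n?,k),(k,m?)->(n?,m?) (size 4 is different from 3)
```

View pics/crop1.png

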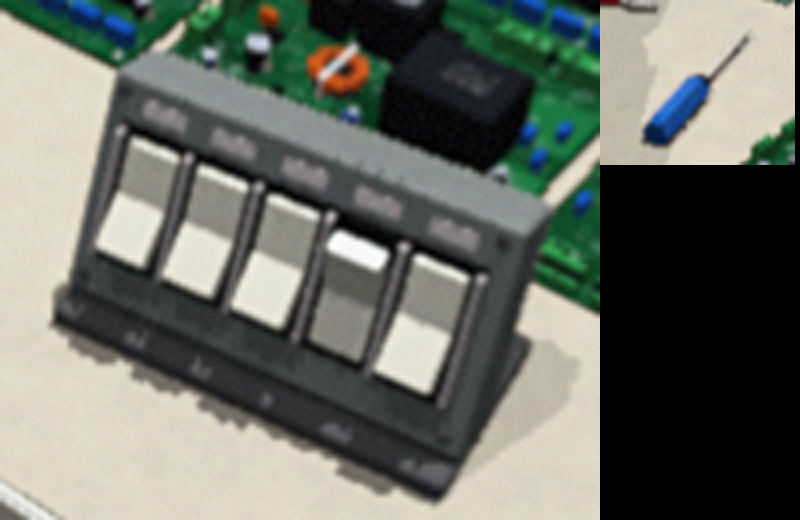

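The crop shows the fourth rocker from the left (crop pixel ~(350,290), side image ~(422,332)) standing out. The blue handle is at side ~(282,215), with its tip at ~(304,193).

```bash
sed -i "s/np.array(im\['rotation'\])/Rm(im)/" h.py; cat >> h.py <<'E'
from scipy.spatial.transform import Rotation as Ro
def Rm(im): return Ro.from_quat(im['rotation']).as_matrix()
E
cat > m.py <<'E'
from h import *
for n in ['scene','side']:
    im=grab(n);P=im['pixels'];hsv=cv2.cvtColor(P,cv2.COLOR_RGB2HSV)
    box=(250,225,270,262) if n=='scene' else (265,190,310,230)
    m=cv2.inRange(hsv,(95,120,60),(125,255,255));k=np.zeros_like(m);k[box[1]:box[3],box[0]:box[2]]=1;m=m*k
    v,u=np.nonzero(m);q=plane(im,np.c_[u,v],0.014)
    c=q.mean(0);w=np.linalg.svd(q[:,:2]-c[:2])[2][0];t=(q[:,:2]-c[:2])@w
    print(n,'handle',len(u),c,w,t.min(),t.max(),'depthmean',pts(im,np.c_[u,v]).mean(0))
    box=(375,265,465,325) if n=='scene' else (345,270,475,385)
    m=cv2.inRange(hsv,(0,0,110),(180,60,255));k=np.zeros_like(m);k[box[1]:box[3],box[0]:box[2]]=1;m=m*k
    N,l,s,ce=cv2.connectedComponentsWithStats(m,connectivity=4)
    for i in range(1,N):
        if s[i,4]>60:
            v,u=np.nonzero(l==i);q=pts(im,np.c_[u,v]);print(s[i],q.mean(0).round(3),q.min(0).round(3),q.max(0).round(3))
    # yellow multimeter, dark foot corners via depth: points of box above bench
    m=cv2.inRange(hsv,(18,150,120),(32,255,255));v,u=np.nonzero(m);q=pts(im,np.c_[u,v]);g=(q[:,1]<.3)&(q[:,1]>-.2)&(q[:,0]>.3)&(q[:,0]<.7);q=q[g];print('mm',q.mean(0).round(3),q.min(0).round(3),q.max(0).round(3))
    # grey panel top: fit plane/edge from points in box region
    v,u=np.mgrid[box[1]:box[3],box[0]:box[2]].reshape(2,-1);q=pts(im,np.c_[u,v])
    g=(q[:,2]>.118)&(q[:,2]<.2);q=q[g]
    if len(q): 
        r2=cv2.minAreaRect(q[:,:2].astype(np.float32));print('top',len(q),r2,q[:,2].max())
E
python3 m.py
```

```text
scene handle 136 [0.41925579 0.29278317 0.014     ] [-0.46732042 -0.88408802] -0.057461459496109396 0.05017636480754669 depthmean [0.40815157 0.26645106 0.03192837]
[381 265  84  10 422] [ 0.673 -0.16   0.123] [ 0.574 -0.229  0.   ] [ 0.852 -0.043  0.133]
[375 278  55  47 268] [ 0.585 -0.131  0.006] [-0.068 -0.865 -0.004] [ 0.654 -0.001  0.808]
[386 278  12  24 246] [ 0.579 -0.147  0.082] [-0.068 -0.865  0.055] [ 0.601 -0.125  0.808]
[400 280  13  23 252] [ 0.608 -0.169  0.082] [-0.068 -0.865  0.05 ] [ 0.631 -0.148  0.808]
[415 281  13  24 260] [ 0.634 -0.193  0.084] [-0.068 -0.865  0.053] [ 0.658 -0.17   0.808]
[430 283  13  23 206] [ 0.666 -0.211  0.078] [ 0.652 -0.223  0.049] [ 0.686 -0.197  0.106]
[445 283  12  24 249] [ 0.689 -0.238  0.085] [-0.068 -0.865  0.057] [ 0.712 -0.214  0.808]
[458 290   7  35 155] [ 0.747 -0.236  0.012] [ 0.702 -0.272 -0.003] [ 0.821 -0.172  0.086]
mm [0.44  0.002 0.028] [ 0.391 -0.05   0.017] [0.697 0.088 0.036]
top 673 ((0.6632523536682129, -0.1568872183561325), (0.043057821691036224, 0.20404234528541565), 51.99925994873047) 0.13258532759142794
side 
[... 394 characters left out ...]
5 -0.886  0.043] [ 0.63  -0.147  0.788]
[392 309  23  33 439] [ 0.64  -0.19   0.081] [ 0.435 -0.886  0.043] [ 0.659 -0.17   0.788]
[416 318  16  10 105] [ 0.666 -0.221  0.116] [ 0.435 -0.886  0.094] [ 0.686 -0.192  0.788]
[428 324  24  34 476] [ 0.697 -0.233  0.08 ] [ 0.677 -0.254  0.042] [ 0.715 -0.213  0.106]
[446 331  29  54 836] [ 0.755 -0.228  0.009] [ 0.435 -0.886 -0.002] [ 0.797 -0.141  0.788]
[413 332  15  18 177] [ 0.665 -0.221  0.071] [ 0.435 -0.886  0.049] [ 0.679 -0.202  0.788]
mm [ 0.458 -0.     0.031] [ 0.395 -0.049  0.018] [0.699 0.089 0.037]
top 1619 ((0.6670375466346741, -0.15583503246307373), (0.044146716594696045, 0.20594337582588196), 51.97364807128906) 0.1318406643381146
```

View pics/wrist0.png

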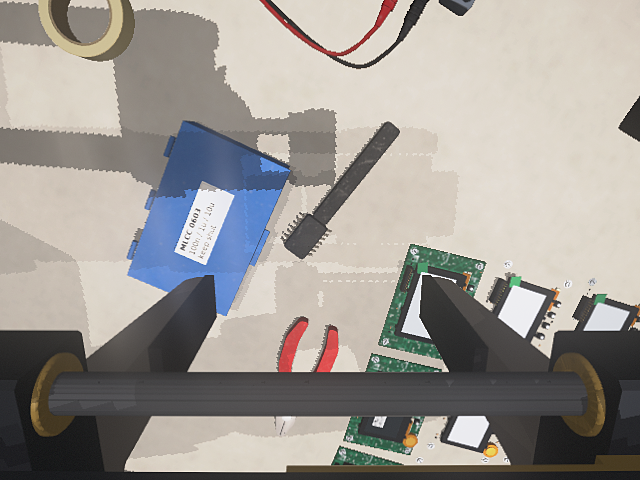

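The wrist view shows no screwdriver yet: blue box (210,220), a black brush (340,190) and red pliers (305,340). I'll move above the screwdriver handle with the gripper part closed.

Call:
send_rows(motion=[[[-322,-198,75],[0,0,99]],[[-322,-198,75],[0,0,99]],[[-322,-198,75],[0,0,99]],[[-322,-198,75],[0,0,99]],[[-322,-198,75],[0,0,99]],[[-322,-198,75],[0,0,99]],[[-322,-198,75],[0,0,99]],[[-322,-198,75],[0,0,99]],[[-322,-198,75],[0,0,99]],[[-322,-198,75],[0,0,99]],[[-322,-198,75],[0,0,99]],[[-322,-198,75],[0,0,99]]], claw=0.65)

```text
time_s: 1.35
ee_pos: [0.433, 0.3139, 0.3294]
ee_rot: [0.784, 0.62, -0.0, -0.0]
force: [0.2, -0.3, 0.0]
finger_gap: 0.653
finger_force: 0.0
```

Call:
send_rows(motion=[[[0,0,0],[0,0,7]],[[0,0,0],[0,0,12.6]],[[0,0,0],[0,0,12.6]],[[0,0,0],[0,0,12.6]]])

```text
time_s: 1.68
ee_pos: [0.4322, 0.315, 0.3297]
ee_rot: [0.845, 0.535, 0.0, 0.0]
force: [-0.1, 0.3, 0.8]
finger_gap: 0.649
finger_force: 0.0
```

```bash
cat > w.py <<'E'
from h import *
im=grab('wrist','wrist1.png');s=r.get_state();R=Ro.from_quat(s['ee_rot']).as_matrix();print(s['ee_pos'],R.round(3).tolist())
hsv=cv2.cvtColor(im['pixels'],cv2.COLOR_RGB2HSV);m=cv2.inRange(hsv,(95,120,40),(125,255,255))
N,l,st,ce=cv2.connectedComponentsWithStats(m)
for i in range(1,N):
    if st[i,4]>800:
        v,u=np.nonzero(l==i);q=plane(im,np.c_[u,v],.014);c,(w,h),a=cv2.minAreaRect(q[:,:2].astype(np.float32));print(st[i],c,w,h,a,q.mean(0))
        c3=np.r_[c,s['ee_pos'][2]];print('tool frame mm',(R.T@(c3-s['ee_pos'])*1000).round(1))
E
python3 w.py
```

```text
[0.43217019 0.3150566  0.32971774] [[0.426, 0.905, 0.0], [0.905, -0.426, 0.0], [0.0, 0.0, -1.0]]
[549 130  91  43 929] (0.6380578279495239, 0.28366607427597046) 0.00782787799835205 0.07417754828929901 44.23597717285156 [0.63741607 0.28416606 0.014     ]
tool frame mm [ 59.4 199.6   0. ]
[ 298  204   39  107 2910] (0.42211517691612244, 0.29597654938697815) 0.08541794121265411 0.026469619944691658 61.809139251708984 [0.42414657 0.30004149 0.014     ]
tool frame mm [-21.5  -1.   -0. ]
```

View pics/wrist1.png

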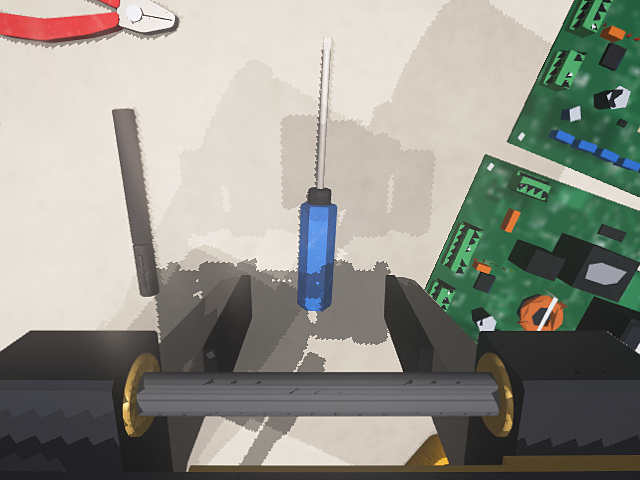

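The wrist view shows the blue handle at (317,255) with its tip at (327,40). The marker at (135,200) is clear of the fingers, so I'll descend and grip.

Call:
send_rows(motion=[[[2,0,30],[0,0,3]],[[2,0,60],[0,0,3]],[[2,0,90],[0,0,3]],[[2,0,110],[0,0,3]],[[2,0,122],[0,0,3]],[[2,0,130],[0,0,3]],[[2,0,134],[0,0,3]],[[2,0,134],[0,0,3]],[[2,0,134],[0,0,3]]])

```text
time_s: 2.48
ee_pos: [0.4334, 0.3171, 0.1964]
ee_rot: [0.859, 0.512, 0.001, -0.0]
force: [-0.1, 0.4, 0.2]
finger_gap: 0.648
finger_force: 0.0
```

Call:
send_rows(motion=[[[0,0,0],[0,0,0]],[[0,0,0],[0,0,0]],[[0,0,0],[0,0,0]],[[0,0,0],[0,0,0]],[[0,0,0],[0,0,0]],[[0,0,0],[0,0,0]],[[0,0,0],[0,0,0]],[[0,0,0],[0,0,0]],[[0,0,0],[0,0,0]],[[0,0,0],[0,0,0]]], claw=0, newtons=40)

```text
time_s: 3.32
ee_pos: [0.4331, 0.3169, 0.1959]
ee_rot: [0.859, 0.512, 0.0, -0.0]
force: [-1.0, -0.9, 5.2]
finger_gap: 0.269
finger_force: 40.0
```

Gap 24.7 mm with an upward 5 N suggests the grip sits slightly high on the hex. I'll regrip a little lower.

Call:
send_rows(motion=[[[0,0,0],[0,0,0]],[[0,0,0],[0,0,0]],[[0,0,0],[0,0,0]],[[0,0,2],[0,0,0]],[[0,0,4],[0,0,0]],[[0,0,4],[0,0,0]],[[0,0,4],[0,0,0]]], claw=0.4)

```text
time_s: 3.9
ee_pos: [0.4329, 0.3168, 0.1914]
ee_rot: [0.859, 0.512, -0.0, 0.0]
force: [0.1, 0.3, 0.0]
finger_gap: 0.403
finger_force: 0.0
```

Call:
send_rows(motion=[[[0,0,0],[0,0,0]],[[0,0,0],[0,0,0]],[[0,0,0],[0,0,0]],[[0,0,0],[0,0,0]],[[0,0,0],[0,0,0]],[[0,0,0],[0,0,0]],[[0,0,0],[0,0,0]],[[0,0,0],[0,0,0]]], claw=0, newtons=40)

```text
time_s: 4.57
ee_pos: [0.4331, 0.3168, 0.1917]
ee_rot: [0.859, 0.512, 0.0, -0.0]
force: [-0.3, -0.3, -1.4]
finger_gap: 0.271
finger_force: 40.0
```

Call:
send_rows(motion=[[[0,0,-20],[0,0,0]],[[0,0,-50],[0,0,0]],[[0,0,-90],[0,0,0]],[[0,0,-130],[0,0,0]],[[0,0,-165],[0,0,0]],[[0,0,-188],[0,0,0]],[[0,0,-188],[0,0,0]]])

```text
time_s: 5.15
ee_pos: [0.4341, 0.3176, 0.385]
ee_rot: [0.859, 0.512, 0.004, -0.0]
force: [0.4, 0.2, 0.3]
finger_gap: 0.267
finger_force: 40.0
```

```bash
sed 's/wrist1.png/wrist2.png/' w.py > w2.py; python3 w2.py
```

```text
[0.43355412 0.31720826 0.3822796 ] [[0.476, 0.879, 0.004], [0.879, -0.476, 0.003], [0.005, 0.002, -1.0]]
[   0  147   14  116 1090] (0.20081019401550293, 0.4567963182926178) 0.1033998504281044 0.011022347956895828 50.71891403198242 [0.20370942 0.46287007 0.014     ]
tool frame mm [  11.9 -271.1   -0.6]
[ 286  262   64  110 6086] (0.3901161551475525, 0.23333370685577393) 0.11129605770111084 0.05851861834526062 62.00160217285156 [0.38933911 0.23155991 0.014     ]
tool frame mm [-94.4   1.7  -0.4]
```

View pics/wrist2.png

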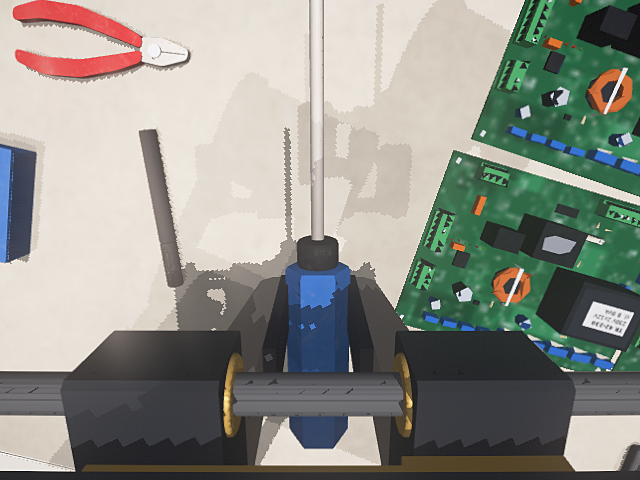

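The wrist view shows the screwdriver held straight, with the shaft along column 317. I'll carry it over to in front of the box.

Call:
send_rows(motion=[[[-547,425,0],[0,0,9.6]],[[-547,425,0],[0,0,9.6]],[[-547,425,0],[0,0,9.6]],[[-547,425,0],[0,0,9.6]],[[-547,425,0],[0,0,9.6]],[[-547,425,0],[0,0,9.6]],[[-547,425,0],[0,0,9.6]],[[-547,425,0],[0,0,9.6]],[[-547,425,0],[0,0,9.6]],[[-547,425,0],[0,0,9.6]],[[-547,425,0],[0,0,9.6]],[[-547,425,0],[0,0,9.6]]])

```text
time_s: 6.2
ee_pos: [0.5141, -0.1785, 0.3777]
ee_rot: [0.899, 0.438, -0.001, -0.001]
force: [1.6, 0.9, -0.7]
finger_gap: 0.272
finger_force: 40.0
```

Call:
send_rows(motion=[[[-128,142,0],[0,0,0]],[[-128,142,0],[0,0,0]],[[-128,142,0],[0,0,0]],[[-128,142,0],[0,0,0]],[[-128,142,0],[0,0,0]],[[-128,142,30],[0,0,0]],[[-128,142,65],[0,0,0]],[[-128,142,95],[0,0,0]],[[-128,142,106],[0,0,0]],[[-128,142,106],[0,0,0]],[[-128,142,106],[0,0,0]]])

```text
time_s: 7.12
ee_pos: [0.5477, -0.3646, 0.273]
ee_rot: [0.899, 0.438, -0.0, -0.001]
force: [0.5, -0.5, 0.4]
finger_gap: 0.27
finger_force: 40.0
```

```bash
python3 - <<'E'
from h import *
im=grab('side');sc=grab('scene');w=grab('wrist');P=im['pixels']
cv2.imwrite('pics/c3.png',np.hstack([cv2.resize(P[250:430,320:500],(400,400),interpolation=cv2.INTER_CUBIC),cv2.resize(w['pixels'],(400,400))])[:,:,::-1])
print(r.get_state()['ee_pos'])
E
```

```text
[ 0.54849563 -0.3650459   0.27560974]
```

View pics/c3.png

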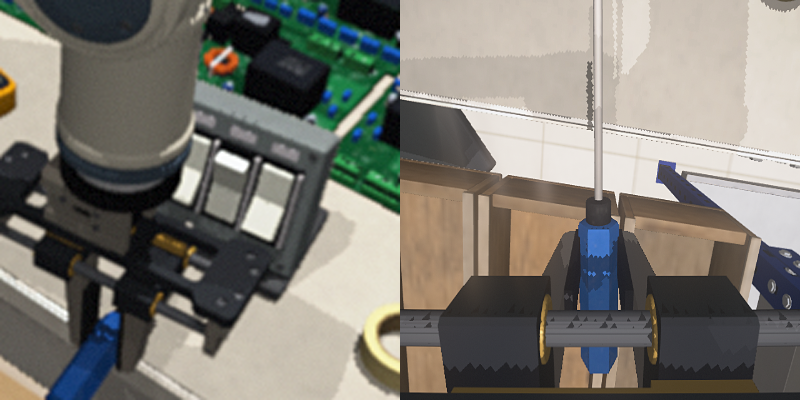

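The rocker to push is the fourth (left crop at (228,190)), and the screwdriver is still straight in the grip. The tip is laterally on its centre line, so I'll advance.

Call:
send_rows(motion=[[[10,0,2],[0,0,0]],[[25,0,2],[0,0,0]],[[38,0,2],[0,0,0]],[[46,0,2],[0,0,0]],[[50,0,2],[0,0,0]],[[50,0,2],[0,0,0]],[[50,0,2],[0,0,0]]])

```text
time_s: 7.85
ee_pos: [0.5788, -0.3249, 0.2717]
ee_rot: [0.899, 0.439, -0.0, 0.0]
force: [-0.0, 0.2, -0.6]
finger_gap: 0.272
finger_force: 40.0
```

```bash
python3 - <<'E'
from h import *
im=grab('side');sc=grab('scene')
cv2.imwrite('pics/c4.png',np.hstack([cv2.resize(im['pixels'][260:400,350:490],(400,400),interpolation=cv2.INTER_CUBIC),cv2.resize(sc['pixels'][250:340,370:460],(400,400),interpolation=cv2.INTER_CUBIC)])[:,:,::-1])
s=r.get_state();print(s['ee_pos'],s['force'])
E
```

```text
[ 0.57841638 -0.32552681  0.27164544] [-0.06944898 -0.5946642  -0.2650235 ]
```

View pics/c4.png

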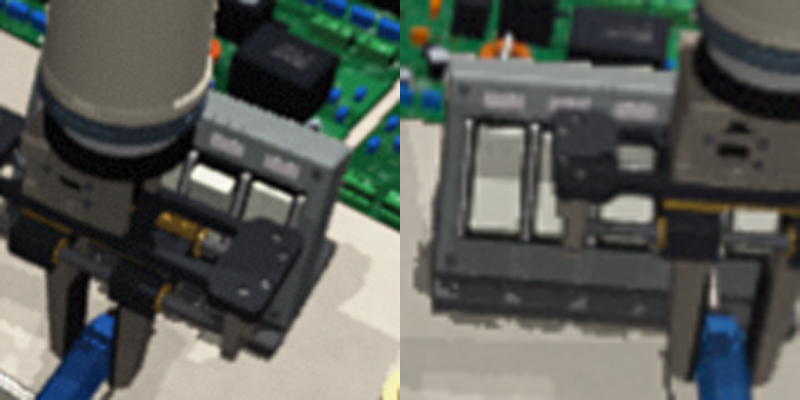

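The views show the gripper well in front of the panel (side crop (270,255)) with the off rocker's top still proud at (212,180). There is no contact yet, so I'll push in small steps and watch the force.

Call:
send_rows(motion=[[[4,0,0],[0,0,0]],[[7,0,0],[0,0,0]],[[10,0,0],[0,0,0]],[[12,0,0],[0,0,0]],[[14,0,0],[0,0,0]],[[16,0,0],[0,0,0]],[[16,0,0],[0,0,0]]])

```text
time_s: 8.53
ee_pos: [0.5887, -0.3125, 0.2717]
ee_rot: [0.899, 0.438, 0.0, -0.0]
force: [0.1, -1.4, 0.1]
finger_gap: 0.269
finger_force: 40.0
```

Call:
send_rows(motion=[[[1,0,-0.5],[0,0,0]],[[2,0,-1],[0,0,0]],[[3,0,-1],[0,0,0]],[[4,0,-1],[0,0,0]],[[4,0,-1],[0,0,0]]])

```text
time_s: 8.95
ee_pos: [0.591, -0.3095, 0.2727]
ee_rot: [0.899, 0.438, 0.0, 0.0]
force: [-0.5, -0.2, -0.6]
finger_gap: 0.27
finger_force: 40.0
```

Call:
send_rows(motion=[[[1,0,0],[0,0,0]],[[2,0,0],[0,0,0]],[[3,0,0],[0,0,0]],[[3,0,0],[0,0,0]]])

```text
time_s: 9.28
ee_pos: [0.5928, -0.3072, 0.2727]
ee_rot: [0.899, 0.438, -0.0, 0.0]
force: [-0.4, -0.3, -1.3]
finger_gap: 0.27
finger_force: 40.0
```

Call:
send_rows(motion=[[[1,0,0],[0,0,0]],[[2,0,0],[0,0,0]],[[3,0,0],[0,0,0]],[[3,0,0],[0,0,0]]])

```text
time_s: 9.62
ee_pos: [0.5946, -0.3048, 0.2727]
ee_rot: [0.899, 0.438, -0.0, 0.0]
force: [-0.9, -2.0, 0.1]
finger_gap: 0.269
finger_force: 40.0
```

```bash
python3 - <<'E'
from h import *
im=grab('side');sc=grab('scene')
cv2.imwrite('pics/c5.png',np.hstack([cv2.resize(im['pixels'][290:370,390:470],(400,400),interpolation=cv2.INTER_CUBIC),cv2.resize(sc['pixels'][250:340,400:490],(400,400),interpolation=cv2.INTER_CUBIC)])[:,:,::-1])
s=r.get_state();print(s['ee_pos'],s['force'])
E
```

```text
[ 0.59459864 -0.30488388  0.27269637] [-0.64317927 -2.60620691 -0.09673912]
```

View pics/c5.png

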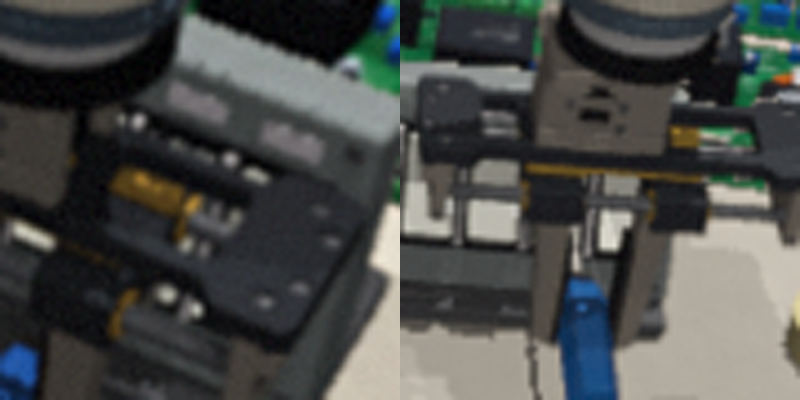

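The gripper hides the rocker in both crops, and the force (about 2.6 N) suggests the rocker is moving. I'll continue until the stop.

Call:
send_rows(motion=[[[1,0,0],[0,0,0]],[[2,0,0],[0,0,0]],[[3,0,0],[0,0,0]],[[3,0,0],[0,0,0]]])

```text
time_s: 10.05
ee_pos: [0.5966, -0.3024, 0.2727]
ee_rot: [0.899, 0.438, 0.0, 0.0]
force: [-1.1, -1.0, 0.4]
finger_gap: 0.27
finger_force: 40.0
```

Call:
send_rows(motion=[[[1,0,0],[0,0,0]],[[2,0,0],[0,0,0]],[[2,0,0],[0,0,0]]])

```text
time_s: 10.3
ee_pos: [0.5978, -0.3008, 0.2727]
ee_rot: [0.899, 0.438, 0.0, 0.0]
force: [-1.2, -1.1, 0.6]
finger_gap: 0.274
finger_force: 40.0
```

Call:
send_rows(motion=[[[1,0,0],[0,0,0]],[[2,0,0],[0,0,0]],[[2,0,0],[0,0,0]]])

```text
time_s: 10.55
ee_pos: [0.5988, -0.2995, 0.2726]
ee_rot: [0.899, 0.438, -0.0, 0.0]
force: [-3.9, -3.2, -0.6]
finger_gap: 0.272
finger_force: 40.0
```

Call:
send_rows(motion=[[[1,0,0],[0,0,0]],[[2,0,0],[0,0,0]],[[2,0,0],[0,0,0]]])

```text
time_s: 10.8
ee_pos: [0.5993, -0.2987, 0.2725]
ee_rot: [0.899, 0.438, -0.001, 0.0]
force: [-6.4, -8.9, 0.4]
finger_gap: 0.268
finger_force: 40.0
```

Force is up to 11 N, so the rocker is at its stop. One more small press, then I'll back out and look.

Call:
send_rows(motion=[[[1.5,0,0],[0,0,0]],[[1.5,0,0],[0,0,0]],[[1.5,0,0],[0,0,0]]])

```text
time_s: 11.05
ee_pos: [0.5997, -0.2982, 0.2723]
ee_rot: [0.899, 0.438, -0.002, 0.0]
force: [-9.0, -12.5, 0.2]
finger_gap: 0.268
finger_force: 40.0
```

Call:
send_rows(motion=[[[-5,0,0],[0,0,0]],[[-25,0,0],[0,0,0]],[[-55,0,0],[0,0,0]],[[-90,0,0],[0,0,0]],[[-90,0,-35],[0,0,0]],[[-90,0,-75],[0,0,0]],[[-90,0,-110],[0,0,0]],[[-90,-40,-110],[0,0,0]],[[-90,-80,-110],[0,0,0]],[[-90,-120,-110],[0,0,0]],[[-90,-160,-110],[0,0,0]],[[-90,-160,-110],[0,0,0]]])

```text
time_s: 12.05
ee_pos: [0.4143, -0.2646, 0.3815]
ee_rot: [0.899, 0.438, -0.001, -0.003]
force: [0.5, -0.1, -0.5]
finger_gap: 0.274
finger_force: 40.0
```

```bash
cat > fin.py <<'E'
from h import *
import sys
im=grab('side');sc=grab('scene')
cv2.imwrite('pics/'+sys.argv[1],np.hstack([cv2.resize(im['pixels'][260:390,345:475],(400,400),interpolation=cv2.INTER_CUBIC),cv2.resize(sc['pixels'][250:340,375:465],(400,400),interpolation=cv2.INTER_CUBIC)])[:,:,::-1])
s=r.get_state();print(s['ee_pos'],s['force'],s['time_s'])
E
python3 fin.py c6.png
```

```text
[ 0.41907427 -0.26805503  0.38322151] [ 0.67951517 -0.77923237 -0.42280937] 12.15
```

View pics/c6.png

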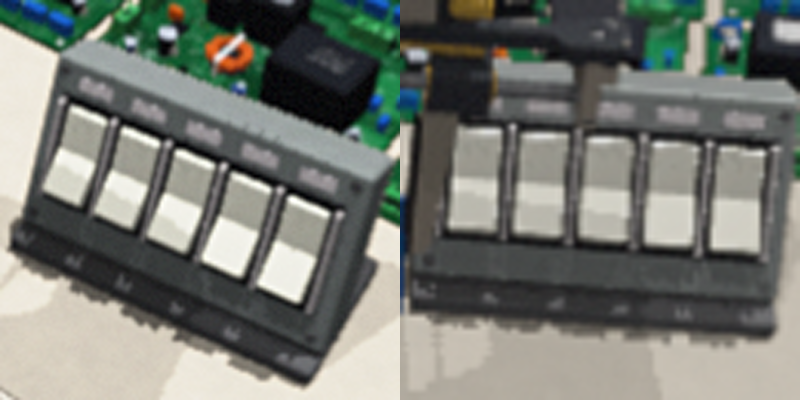

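The crops show all five rockers matching, the fourth (side crop ~(235,225), scene crop ~(670,195)) now pressed in. I'll go back to lay the screwdriver where it was.

Call:
send_rows(motion=[[[470,-349,0],[0,0,-9.6]],[[470,-349,0],[0,0,-9.6]],[[470,-349,0],[0,0,-9.6]],[[470,-349,0],[0,0,-9.6]],[[470,-349,0],[0,0,-9.6]],[[470,-349,0],[0,0,-9.6]],[[470,-349,0],[0,0,-9.6]],[[470,-349,0],[0,0,-9.6]],[[470,-349,0],[0,0,-9.6]],[[470,-349,0],[0,0,-9.6]],[[470,-349,0],[0,0,-9.6]],[[470,-349,0],[0,0,-9.6]]])

```text
time_s: 13.15
ee_pos: [0.4332, 0.2341, 0.3832]
ee_rot: [0.859, 0.512, 0.001, -0.0]
force: [0.3, 0.1, -0.3]
finger_gap: 0.269
finger_force: 40.0
```

Call:
send_rows(motion=[[[35,-19,0],[0,0,0]],[[65,-35,0],[0,0,0]],[[73,-39,0],[0,0,0]],[[73,-39,0],[0,0,0]],[[73,-39,40],[0,0,0]],[[73,-39,80],[0,0,0]],[[73,-39,120],[0,0,0]],[[73,-39,150],[0,0,0]],[[73,-39,170],[0,0,0]],[[73,-39,180],[0,0,0]],[[73,-39,183],[0,0,0]],[[73,-39,183],[0,0,0]]])

```text
time_s: 14.15
ee_pos: [0.4332, 0.3132, 0.1997]
ee_rot: [0.859, 0.511, -0.0, 0.0]
force: [-0.0, 0.4, -0.6]
finger_gap: 0.272
finger_force: 40.0
```

```bash
python3 -c "
from h import *
s=r.get_state();print(s['ee_pos'],s['force'])"
```

```text
[0.43319256 0.31315042 0.19966537] [-0.03768499  0.40565132 -0.57426549]
```

Call:
send_rows(motion=[[[0,0,3],[0,0,0]],[[0,0,6],[0,0,0]],[[0,0,7.5],[0,0,0]],[[0,0,7.5],[0,0,0]],[[0,0,7.5],[0,0,0]]])

```text
time_s: 14.57
ee_pos: [0.4327, 0.3138, 0.1926]
ee_rot: [0.859, 0.512, 0.0, -0.0]
force: [-0.3, 0.1, -0.5]
finger_gap: 0.27
finger_force: 40.0
```

Less than 1 mm above the bench, so I'll release and then lift.

Call:
send_rows(motion=[[[0,0,0.5],[0,0,0]],[[0,0,0.5],[0,0,0]],[[0,0,0.5],[0,0,0]],[[0,0,0.5],[0,0,0]],[[0,0,0.5],[0,0,0]],[[0,0,0.5],[0,0,0]],[[0,0,0.5],[0,0,0]]], claw=0.6)

```text
time_s: 15.15
ee_pos: [0.4326, 0.3137, 0.1917]
ee_rot: [0.859, 0.512, -0.0, 0.0]
force: [1.5, 0.6, 1.0]
finger_gap: 0.599
finger_force: 0.0
```

Call:
send_rows(motion=[[[0,0,-10],[0,0,0]],[[0,0,-30],[0,0,0]],[[0,0,-60],[0,0,0]],[[0,0,-100],[0,0,0]],[[0,0,-138],[0,0,0]],[[0,0,-138],[0,0,0]],[[0,0,-138],[0,0,0]],[[0,0,-138],[0,0,0]]])

```text
time_s: 15.82
ee_pos: [0.4323, 0.3135, 0.3298]
ee_rot: [0.859, 0.512, 0.0, -0.0]
force: [1.2, -0.6, -1.2]
finger_gap: 0.597
finger_force: 0.0
```

```bash
sed 's/wrist1.png/wrist3.png/' w.py > w3.py; python3 w3.py; python3 m.py | grep mm
```

```text
[0.4320932  0.31331934 0.32889726] [[0.476, 0.879, -0.001], [0.879, -0.476, -0.001], [-0.001, -0.001, -1.0]]
[544 114  96  39 981] (0.6383109092712402, 0.2833518385887146) 0.007610166445374489 0.07494442909955978 44.271263122558594 [0.63736323 0.28421781 0.014     ]
tool frame mm [ 71.8 195.6  -0.2]
[ 300  205   36  108 3016] (0.42173999547958374, 0.2930629253387451) 0.08545048534870148 0.02613525278866291 62.208919525146484 [0.42394914 0.29737898 0.014     ]
tool frame mm [-22.7   0.5   0. ]
mm [0.439 0.006 0.027] [ 0.392 -0.051  0.011] [0.699 0.298 0.24 ]
mm [0.456 0.    0.031] [ 0.395 -0.049  0.017] [0.695 0.289 0.183]
```

The screwdriver lies flat within about 3 mm of where it started, and the multimeter hasn't moved.

```bash
python3 -c "
from workcell import r
print(r.job_done())"
```

```text
the job is handed in; nothing more can be done
None
```

I pushed the fourth rocker fully in with the screwdriver tip so all five match, laid the screwdriver flat within about 3 mm of where it started, let go, and handed the job in at about 16 s.

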